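Hang the stamp on the stamp tree

ROBOT

A 6-joint arm with a two-finger parallel gripper is mounted at the origin on the work surface. World frame = base frame: x ahead of the robot, y to its left, z up, the work surface at z = 0. Lengths are in m, angles in rad, forces in N, time in s.
With the tool pointing down it reaches from about 0.35 to 0.975 m from the base axis. Payload 4.9 kg.
Tool frame: the origin (TCP) lies midway between the tips of the shut fingers; the grasp point (between the pads) lies 19 mm behind it; z points along the fingers, x is the direction in which the jaws open and shut, and the axes are right-handed (so a half turn about z gives the same grasp; the last joint's range is limited). The gripper opens to 85 mm and grips with 20 to 120 N. Pads are 22 mm wide; open, the fingers measure 114 mm over their backs; the gripper's body (76 mm by 85 mm) begins 54 mm behind the grasp point. The pads swing forward as they close: fully open they stand 13 mm farther back than shut.
Start: joints at [-1.351, 0.053, 1.613, -0, 1.476, -0.119], TCP at [0.208, -0.589, 0.231] pointing down, gripper open.
Joint ranges: [-3.01, 3.01], [-1.01, 2.22], [0.06, 2.58], [-1.02, 4.17], [0.09, 2.62], [-3.14, 3.14]. Speed limits (rad/s): [2.57, 2.57, 3.14, 3.14, 3.14, 3.14].

INTERFACE

Orientations are given as a rotation vector (axis times angle).
In Python, from station import ctrl gives the robot as it stands.
- The arm moves only by the tool step_arm, never from a script. Its argument "increments" is text: rows parted by semicolons, each of 6 numbers parted by spaces: the shift along the tool's x, y, z as a fraction of full scale, then the turn, a rotation vector about the tool's x, y, z as a fraction of full scale. In form: x y z rx ry rz; .... A call has 1 to 12 rows; each row shifts and turns the commanded pose from where the row before left it, along the tool's axes as they then stand; what a row does not reach is not made up. Full scale, the value 1, is 0.025 m for a shift and 0.1 rad for a turn. A row lasts 1/12 s, in which the tool goes at most 41.7 mm and 7.16 degrees, less where a joint would pass 70% of its speed; a pose out of reach is approached as far as the arm can. A call with a number of a shift or a turn outside -1 to 1 is refused whole. A call with a gripper value outside its range is refused whole. "fingers" is the opening, from -1 (shut) to 1 (fully open), so that 0 is half open, set as the call begins (left out, the last holds). The fingers move at their own pace and stop on an object; "newtons" is the grip in N (left out, the last holds). Time passes only in rows, so rows that do not move let the fingers close. It gives the time, the measured TCP pose, the force and the opening at its end, in the units of the state.
- ctrl.get_obs(): the state, without advancing time (a new reading comes with each control period).
- ctrl.get_image(name): name is "scene" or "top" or "wrist"; returns a dict with "pixels" (384x512x3 uint8, red, green, blue), "intrinsics" (3x3 intrinsics, pixels), "eye" and "orientation" of the camera in the world. Camera axes: x right, y down, z forward; pixel columns grow to the right and rows downward; lengths in m; the calibration is good to about 2 mm. A picture is of the moment at which its call begins. There is no depth.
- ctrl.finish_job(): hands the job in, once; it reports no verdict.
The state is a dict: "t": time; "q": joint angles; "dq": joint speeds; "effort": joint torques, N m; "tool_pos": TCP position; "tool_rot": TCP orientation; "contact_force": force on the tool from outside, world axes, zero at the start; "wrist_torque": the same for the moment, N m; "opening": finger opening in m.
Only numpy, scipy, OpenCV 4.12 (cv2) and the standard library are available. Lean on these libraries where they do the work, as an engineer would, in place of code of your own. Each camera call takes 0.05 s, during which the arm holds its last target.

TASK

Hang the wooden stamp that stands on the desk back on the stamp tree: first turn the tree until its one empty arm points to the front of the desk, towards the robot, then bring the stamp's neck into that arm's fork and lower it gently until you feel the springy arm take it, and only then let go. Never drop it onto the arm or press the arm down hard, and leave the other stamps hanging and everything else on the desk where it is.

Things in the scene. Friction and masses are not known exactly. Their poses are not given: they have to be found in the camera images.
- stamp: Stamp to hang, upright on the desk: wooden, 104 mm high, round, 40 to 80 g. Origin at the centre of its underside, z up. Mount 34 mm across from 0 to 16 mm, narrowing to the neck: 9 mm across, 24 to 62 mm. Brass collar 22 mm across, flat underside at 62 mm. Handle 28 mm across, straight sides from 72 to 97 mm, domed top at 104 mm. Grip it by the handle.
- stand: Fixed round foot (164 mm across, 13 mm high) and post of the stamp tree. Origin on the desk, on the turning axis; -x points to the front edge of the desk, where the robot stands.
- tree: Turning part of the stamp tree: black hub 47 mm across, 76 to 118 mm above the desk, with five springy steel fork arms 72 degrees apart; four hold stamps, one is empty. Origin on the axis at desk height, z up; the empty arm points along this body's -x. Turns either way without end, stiffly (about 0.1 N m), and stays where it is left.
- knob (a point): Centre of the round black knob on top of the hub by which the tree is turned: 30 mm across, 124 to 156 mm above the desk, this point at 140 mm.
- empty_arm (a point): Point 85 mm out from the axis along the empty arm, 100 mm above the desk: in plan, where a hung stamp's axis belongs (83 to 87 mm out). It turns with the tree, but not with the arm's height: arms are clamped to the hub at various heights, and the top face of the empty fork lies 89 to 111 mm above the desk; no reading tells where, so feel for it.
- fork_mouth (a point): Mouth of the empty fork, 102 mm out, 100 mm above the desk (again not following the arm's height). Flat fork, 4 mm thick, 26 mm wide, two prongs with a 14 mm slot between, open outwards, slot end 78 mm from the axis. The prong ends turn up 3 mm (99 to 102 mm out): the collar must pass above them. The fork gives about 1 mm per 2.5 N; over 8 N is too much.
- hung1: Stamp already hanging on the tree, 72 degrees counter-clockwise (from above) from the empty arm; same form and size as the stamp to hang (mount 30 to 34 mm across), origin at the centre of its underside about 38 mm above the desk, top about 142 mm. To be left hanging.
- hung2: Stamp already hanging on the tree, 144 degrees counter-clockwise (from above) from the empty arm; same form and size as the stamp to hang (mount 30 to 34 mm across), origin at the centre of its underside about 38 mm above the desk, top about 142 mm. To be left hanging.
- hung3: Stamp already hanging on the tree, 216 degrees counter-clockwise (from above) from the empty arm; same form and size as the stamp to hang (mount 30 to 34 mm across), origin at the centre of its underside about 38 mm above the desk, top about 142 mm. To be left hanging.
- hung4: Stamp already hanging on the tree, 288 degrees counter-clockwise (from above) from the empty arm; same form and size as the stamp to hang (mount 30 to 34 mm across), origin at the centre of its underside about 38 mm above the desk, top about 142 mm. To be left hanging.
- self_inker: Bystander: box-shaped self-inking stamp, 62 x 34 x 80 mm, origin under its centre. Leave alone.
- ink_pad: Bystander: flat ink pad, 75 x 115 x 13 mm, origin under its centre. Leave alone.
- pen_cup: Bystander: square pen cup, 70 x 70 x 90 mm with pens to 135 mm, origin under its centre. Leave alone.
- scanner: Bystander: hand scanner lying on the desk, about 165 x 66 x 36 mm. Leave alone.
Mind the look-alikes: they are no part of the job. Leave any purple look-alike of the stamp alone. What is shaped like the stand but turquoise is not meant.

How it is judged:
By the outcome, as a careful person would: the job done as asked, in the order asked, and still so for the second after the job is handed in, with the robot touching nothing.
It also fails if it takes over 70 s, if anything falls off the work surface, if the arm or the gripper's body presses on something with over 40 N, if the wrist force passes 120 N, or if a joint passes its speed limit or range.

## Working session

There is one attempt and no reset: what is moved stays moved. The work goes in short steps, Python scripts to look and compute and a tool call to move; the robot and the scene stay as the last step left them, time stands still between calls to the robot, and variables do not carry over. Pictures are saved under pics/ and viewed, and the job is handed in when it is done.

Besides the shell and the picture viewer there is one more tool, called after "Call:" as a command line: name --argument value ..., lists and objects as JSON in quotes. step_arm: Moves the arm, as the interface text tells. Shift numbers are shares of 0.025 m and turn numbers shares of 0.1 rad, none past 1 either way. Its arguments: {"type":"object","properties":{"increments":{"type":"string"},"fingers":{"type":"number"},"newtons":{"type":"number"}},"required":["increments"]}

```bash
ls; mkdir -p pics; cat > h.py <<'E'
import numpy as np, cv2
from station import ctrl
from scipy.spatial.transform import Rotation as R
def grab(n,f):
    im=ctrl.get_image(n); cv2.imwrite('pics/'+f+'.png',im['pixels'][:,:,::-1]); np.savez('pics/'+f+'.npz',**im); return im
def rot(o):
    o=np.array(o,float)
    return o if o.shape==(3,3) else (R.from_rotvec(o).as_matrix() if o.size==3 else R.from_quat(o).as_matrix())
def ray(im,u,v):
    d=rot(im['orientation'])@np.linalg.inv(im['intrinsics'])@np.array([u,v,1.]); return np.array(im['eye']),d
def onz(im,u,v,z):
    e,d=ray(im,u,v); return e+d*(z-e[2])/d[2]
def proj(im,p):
    c=np.array(im['intrinsics'])@rot(im['orientation']).T@(np.array(p)-im['eye']); return c[:2]/c[2]
def load(f): return dict(np.load('pics/'+f+'.npz'))
E
python3 - <<'E'
from h import *
np.set_printoptions(precision=4,suppress=True)
for n in ['scene','top','wrist']:
    im=grab(n,n+'0'); print(n,im['eye'],im['orientation'],im['intrinsics'])
print(ctrl.get_obs())
E
```

```text
pics
scene [ 1.085  -0.4112  1.1325] [-2.2914 -1.2561  0.3948] [[481.5644   0.     254.0882]
 [  0.     481.5644 193.6422]
 [  0.       0.       1.    ]]
top [ 0.4567 -0.0493  1.1504] [-2.1906  2.1986 -0.0431] [[391.9026   0.     254.0509]
 [  0.     391.9026 197.0262]
 [  0.       0.       1.    ]]
wrist [ 0.2787 -0.5636  0.3713] [ 2.3547 -1.6679 -0.2568] [[292.9396   0.     262.1234]
 [  0.     292.9396 192.0997]
 [  0.       0.       1.    ]]
{'t': 0.15, 'q': array([-1.351 ,  0.0532,  1.614 , -0.    ,  1.476 , -0.119 ]), 'dq': array([ 0.0007, -0.0001, -0.0036, -0.0007, -0.0008,  0.0001]), 'effort': array([  0.0007, -39.4241, -37.0721,  -0.0001,   0.0046,   0.    ]), 'tool_pos': array([ 0.2076, -0.589 ,  0.2303]), 'tool_rot': array([-2.5632,  1.8146,  0.0019]), 'contact_force': array([ 0.0237,  0.5196, -0.1237]), 'wrist_torque': array([ 0.0214,  0.0442, -0.0176]), 'opening': 0.08558165137539417}
```

View pics/top0.png

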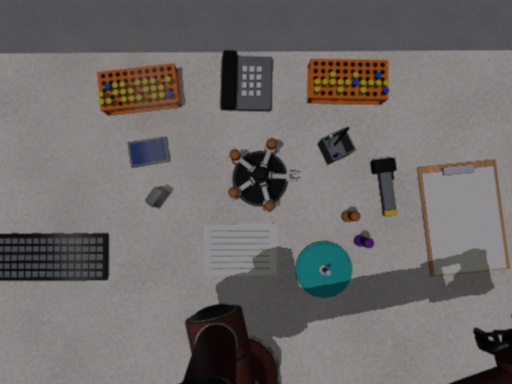

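View pics/scene0.png

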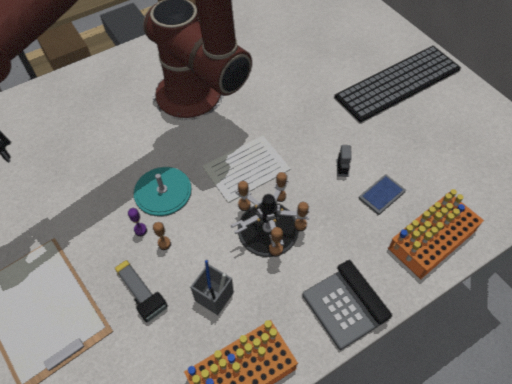

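View pics/wrist0.png

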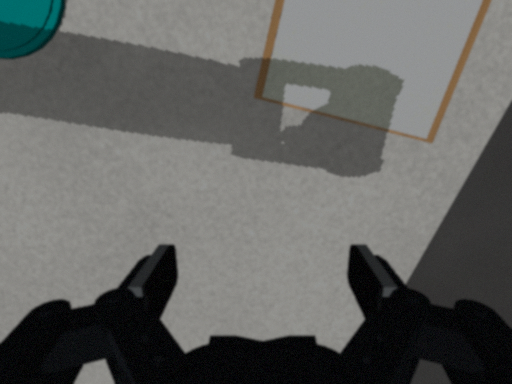

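```bash
python3 - <<'E'
from h import *
a=cv2.imread('pics/top0.png')[110:270,210:410]; a=cv2.resize(a,None,fx=4,fy=4,interpolation=cv2.INTER_CUBIC); cv2.imwrite('pics/topz.png',np.clip(a*1.5,0,255))
b=cv2.imread('pics/scene0.png')[160:300,110:330]; b=cv2.resize(b,None,fx=3.6,fy=3.6,interpolation=cv2.INTER_CUBIC); cv2.imwrite('pics/scz.png',np.clip(b*1.5,0,255))
E
```

```text
[ WARN:0@0.546] global loadsave.cpp:1063 imwrite_ Unsupported depth image for selected encoder is fallbacked to CV_8U.
```

View pics/topz.png

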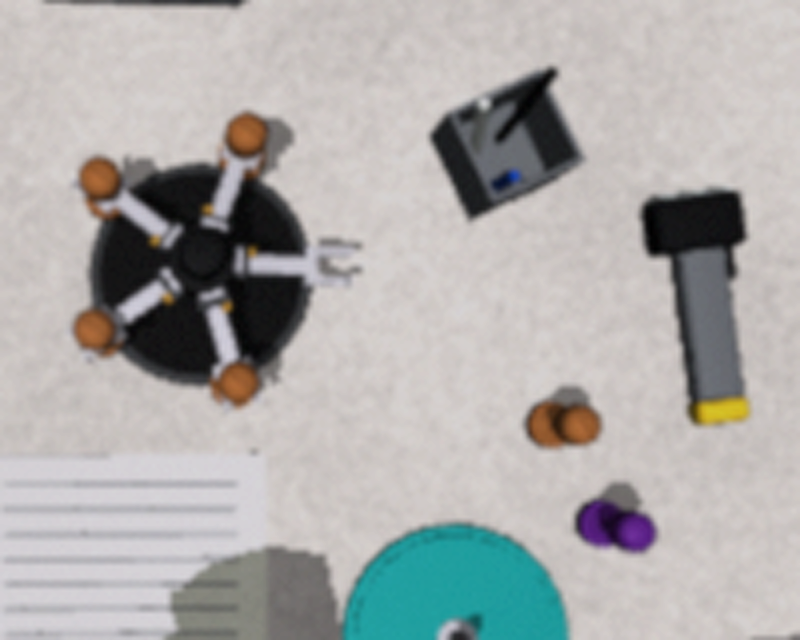

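View pics/scz.png

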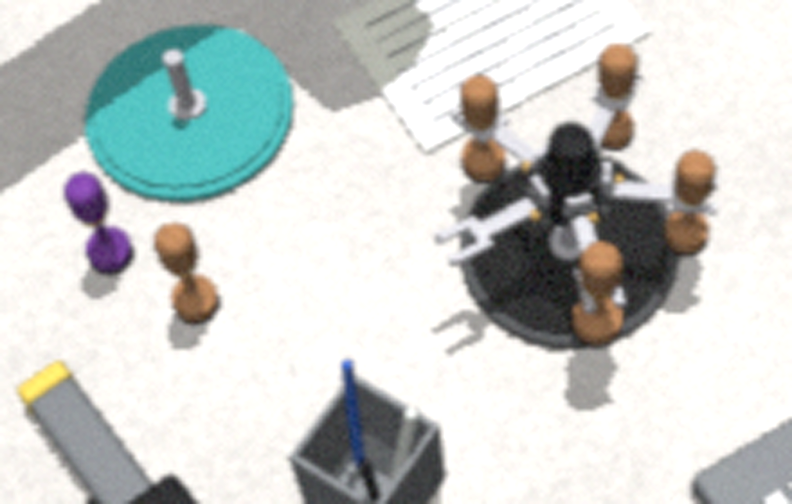

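```bash
python3 - <<'E'
from h import *
np.set_printoptions(precision=4,suppress=True)
T=load('top0');S=load('scene0')
def blobs(im,box,lo,hi):
    h=cv2.cvtColor(im['pixels'],cv2.COLOR_RGB2HSV); m=cv2.inRange(h,lo,hi); k=np.zeros_like(m); x0,y0,x1,y1=box; k[y0:y1,x0:x1]=m[y0:y1,x0:x1]
    n,l,s,c=cv2.connectedComponentsWithStats(k); return [(s[i],c[i],k) for i in range(1,n) if s[i,4]>15]
for s,c,_ in blobs(T,(210,110,410,270),(3,120,40),(18,255,255)): print('top or',s,c,onz(T,*c,.13))
for s,c,_ in blobs(S,(110,160,330,300),(3,100,40),(18,255,255)): print('sc or',s,c)
# foot ellipse in top (dark)
p=T['pixels'].astype(int).max(2)
def px(cx,cy): return 210+cx/4,110+cy/4
print('foot',onz(T,*px(201,273),.013),'knob',onz(T,*px(207,252),.153))
m=(p<60).astype(np.uint8); m[:145]=0;m[215:]=0;m[:,:228]=0;m[:,295:]=0
c=max(cv2.findContours(m,0,1)[0],key=cv2.contourArea); hl=cv2.convexHull(c); print(cv2.fitEllipse(hl)); e=cv2.fitEllipse(hl); print(onz(T,*e[0],.011))
E
```

```text
top or [267 139  10  10  76] [271.3158 143.3684] [ 0.6447 -0.0881  0.13  ]
top or [230 150  10  15  83] [234.6627 155.5422] [0.613  0.0081 0.13  ]
top or [229 188  11  10  76] [233.5    192.4211] [0.5163 0.0113 0.13  ]
top or [263 201  11  10  76] [268.7105 205.3421] [ 0.4822 -0.0804  0.13  ]
top or [342 211  18  10 133] [350.1654 215.8195] [ 0.4542 -0.2917  0.13  ]
sc or [277 173   9  14  95] [281.0737 179.1158]
sc or [239 181   8  15  97] [242.732  187.9175]
sc or [278 192   7   9  42] [281.5238 196.2619]
sc or [239 199  11  11  92] [243.8696 204.087 ]
sc or [299 203   9  14  99] [302.5758 208.7576]
sc or [295 219  11  11 101] [299.8713 224.1089]
sc or [154 223  16  26 212] [161.217  236.0519]
sc or [269 227  14  28 258] [276.1589 241.1202]
foot [ 0.5641 -0.0597  0.013 ] knob [ 0.5643 -0.0623  0.153 ]
((259.5885314941406, 178.1676025390625), (54.76697540283203, 55.34395217895508), 22.156553268432617)
[ 0.5645 -0.0578  0.011 ]
```

```bash
python3 - <<'E'
from h import *
np.set_printoptions(precision=4,suppress=True)
T=load('top0');S=load('scene0')
px=lambda cx,cy:(210+cx/4,110+cy/4)
sx=lambda cx,cy:(110+cx/3.6,160+cy/3.6)
print('stamp mount',onz(T,*px(549,424),.010),'handle',onz(T,*px(579,425),.095))
print('sc mount',onz(S,*sx(195,300),.010),'handle',onz(S,*sx(176,246),.09))
print('arm top',[onz(T,*px(*q),.1) for q in [(358,248),(358,280),(262,263),(322,265)]])
print('arm sc',[onz(S,*sx(*q),.1) for q in [(440,236),(458,258)]])
print('hung', [onz(T,*px(*q),.135) for q in [(247,131),(99,178),(94,329),(240,384)]])
print('knob sc',onz(S,*sx(574,140),.153),'purple',onz(T,*px(636,532),.095),onz(T,*px(600,522),.01))
h=[onz(T,*px(*q),.135)[:2] for q in [(247,131),(99,178),(94,329),(240,384)]]
A=np.array([[2*a,2*b,1] for a,b in h]);r=np.linalg.lstsq(A,[a*a+b*b for a,b in h],rcond=None)[0];print('c',r[:2],np.sqrt(r[2]+r[0]**2+r[1]**2))
for q in h: d=q-np.array([.5645,-.060]);print(np.degrees(np.arctan2(d[1],d[0])),np.hypot(*d))
E
```

```text
stamp mount [ 0.4534 -0.3117  0.01  ] handle [ 0.4529 -0.3123  0.095 ]
sc mount [ 0.457  -0.3144  0.01  ] handle [ 0.4571 -0.3137  0.09  ]
arm top [array([ 0.5723, -0.1645,  0.1   ]), array([ 0.5507, -0.1643,  0.1   ]), array([ 0.5625, -0.1   ,  0.1   ]), array([ 0.561 , -0.1403,  0.1   ])]
arm sc [array([ 0.554, -0.159,  0.1  ]), array([ 0.5753, -0.1575,  0.1   ])]
hung [array([ 0.6454, -0.089 ,  0.135 ]), array([0.615 , 0.0076, 0.135 ]), array([0.5164, 0.011 , 0.135 ]), array([ 0.4804, -0.0836,  0.135 ])]
knob sc [ 0.5666 -0.0585  0.153 ] purple [ 0.3813 -0.3492  0.095 ] [ 0.3825 -0.3475  0.01  ]
c [ 0.5636 -0.0614] 0.08624016323419469
-19.72278598752585 0.08596070250045793
53.244039523832974 0.08440479055670883
124.1129319558921 0.08574365092458484
-164.35780067120308 0.08736786208983888
```

```bash
cat >> h.py <<'E'
def plan(p1,yaw1=None,n=None,rmax=0.95):
    """rows (rounded) from the current pose to p1 (and jaw yaw)"""
    o=ctrl.get_obs(); M=R.from_rotvec(o['tool_rot']).as_matrix(); p=np.array(o['tool_pos']); p1=np.array(p1,float)
    # upright correction ignored: only yaw
    y0=np.arctan2(M[1,0],M[0,0]); dy=0 if yaw1 is None else (yaw1-y0+np.pi)%(2*np.pi)-np.pi
    need=max(np.linalg.norm(p1-p)/.025,abs(dy)/.1)/rmax
    n=n or int(np.ceil(need)); out=[]
    for i in range(n):
        tgt=p+(p1-p)/(n-i); s=np.round(M.T@(tgt-p)/.025,2); r=np.round(-dy/n/.1,2)
        out.append('%g %g %g 0 0 %g'%(s[0],s[1],s[2],r)); p=p+M@s*.025; M=M@R.from_rotvec([0,0,r*.1]).as_matrix()
    for k in range(0,n,12): print('; '.join(out[k:k+12]))
    print('end',np.round(p,4),'yaw',np.round(np.arctan2(M[1,0],M[0,0]),4),'tilt',np.round(M[:,2],4))
E
python3 -c "
from h import *
plan([.555,-.062,.235],0.0)"
```

```text
-0.57 -0.74 -0.01 0 0 -0.46; -0.53 -0.77 -0.01 0 0 -0.46; -0.49 -0.79 -0.01 0 0 -0.46; -0.46 -0.82 -0.01 0 0 -0.46; -0.42 -0.84 -0.01 0 0 -0.46; -0.38 -0.85 -0 0 0 -0.46; -0.34 -0.87 -0.01 0 0 -0.46; -0.3 -0.89 -0 0 0 -0.46; -0.26 -0.9 -0.01 0 0 -0.46; -0.22 -0.91 -0 0 0 -0.46; -0.18 -0.92 -0.01 0 0 -0.46; -0.13 -0.93 -0 0 0 -0.46
-0.09 -0.93 -0.01 0 0 -0.46; -0.05 -0.93 -0 0 0 -0.46; -0 -0.93 -0.01 0 0 -0.46; 0.04 -0.93 -0 0 0 -0.46; 0.08 -0.93 -0.01 0 0 -0.46; 0.12 -0.93 -0 0 0 -0.46; 0.17 -0.92 -0.01 0 0 -0.46; 0.21 -0.91 -0 0 0 -0.46; 0.25 -0.9 -0.01 0 0 -0.46; 0.29 -0.89 -0 0 0 -0.46; 0.33 -0.87 -0.01 0 0 -0.46; 0.37 -0.86 -0 0 0 -0.46
0.41 -0.84 -0.01 0 0 -0.46; 0.45 -0.82 -0 0 0 -0.46; 0.49 -0.8 -0.01 0 0 -0.46
end [ 0.555  -0.0621  0.235 ] yaw 0.01 tilt [-4.0e-04  1.6e-03 -1.0e+00]
```

Call:
step_arm --increments "-0.57 -0.74 0 0 0 -0.46; -0.53 -0.77 0 0 0 -0.46; -0.49 -0.79 0 0 0 -0.46; -0.46 -0.82 0 0 0 -0.46; -0.42 -0.84 0 0 0 -0.46; -0.38 -0.85 0 0 0 -0.46; -0.34 -0.87 0 0 0 -0.46; -0.3 -0.89 0 0 0 -0.46; -0.26 -0.9 0 0 0 -0.46; -0.22 -0.91 0 0 0 -0.46; -0.18 -0.92 0 0 0 -0.46; -0.13 -0.93 0 0 0 -0.46"

```text
t: 1.15
tool_pos: [0.3625, -0.3538, 0.231]
tool_rot: [-2.963, 1.044, 0.001]
contact_force: [0.7, 0.3, -0.5]
opening: 0.0854
```

Call:
step_arm --increments "-0.09 -0.93 0 0 0 -0.46; -0.05 -0.93 0 0 0 -0.46; 0 -0.93 0 0 0 -0.46; 0.04 -0.93 0 0 0 -0.46; 0.08 -0.93 0 0 0 -0.46; 0.12 -0.93 0 0 0 -0.46; 0.17 -0.92 0 0 0 -0.46; 0.21 -0.91 0 0 0 -0.46; 0.25 -0.9 0 0 0 -0.46; 0.29 -0.89 0 0 0 -0.46; 0.33 -0.87 0 0 0 -0.46; 0.37 -0.86 0 0 0 -0.46"

```text
t: 2.15
tool_pos: [0.5167, -0.12, 0.2309]
tool_rot: [-3.135, 0.197, 0.001]
contact_force: [-0.1, -1.5, -0.2]
opening: 0.0855
```

Call:
step_arm --increments "0.41 -0.84 0 0 0 -0.46; 0.45 -0.82 0 0 0 -0.46; 0.49 -0.8 0 0 0 -0.46; 0 0 0 0 0 0; 0 0 0 0 0 0"

```text
t: 2.57
tool_pos: [0.5551, -0.0618, 0.2308]
tool_rot: [3.141, 0.018, -0.002]
contact_force: [0.3, -1.4, -0.8]
opening: 0.0856
```

```bash
python3 - <<'E'
from h import *
grab('wrist','w1'); print(ctrl.get_obs())
E
```

```text
{'t': 2.6167, 'q': array([-2.45301365e-01, -1.05299368e-01,  1.76869399e+00, -5.24873566e-04,
        1.47918905e+00, -2.55357658e-01]), 'dq': array([-0.02158366, -0.01111613,  0.00833164,  0.00186866, -0.00110833,
        0.00036088]), 'effort': array([ 7.26781692e-01, -3.22574115e+01, -3.72536659e+01,  4.45492880e-02,
       -9.93199210e-03, -1.02096874e-03]), 'tool_pos': array([ 0.55476346, -0.0625419 ,  0.23085337]), 'tool_rot': array([ 3.14129124e+00,  1.58708283e-02, -1.71139896e-03]), 'contact_force': array([ 0.25424012, -0.63629265, -0.00193698]), 'wrist_torque': array([-0.04019652, -0.01765008, -0.04764109]), 'opening': 0.08498709662863009}
```

View pics/w1.png

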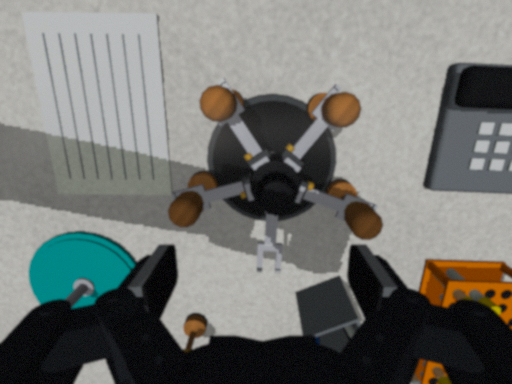

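```bash
python3 - <<'E'
from h import *
np.set_printoptions(precision=4,suppress=True)
W=load('w1'); print(W['eye'],W['orientation'])
a=cv2.resize(W['pixels'][70:300,160:400,::-1],None,fx=3.3,fy=2.6*1.2692,interpolation=cv2.INTER_CUBIC); cv2.imwrite('pics/w1z.png',np.clip(a.astype(float)*1.8,0,255).astype(np.uint8)); print(a.shape)
print('foot',onz(W,272,157,.012),'knob',onz(W,275,188,.156))
for q in [(218,103),(341,110),(186,210),(361,221)]: p=onz(W,*q,.138);d=p[:2]-[.5645,-.0605];print(p,np.degrees(np.arctan2(d[1],d[0])),np.hypot(*d))
E
```

```text
[0.5539 0.0144 0.3719] [ 2.8404  0.0153 -0.0006]
(759, 792, 3)
foot [ 0.5661 -0.0517  0.012 ] knob [ 0.564  -0.0493  0.156 ]
[0.5197 0.0126 0.138 ] 121.4943782906104 0.08575906669686285
[0.6141 0.0085 0.138 ] 54.26754622288018 0.0849583140617008
[ 0.4894 -0.075   0.138 ] -169.06455359777672 0.07647833049194742
[ 0.6397 -0.0834  0.138 ] -16.973029411684198 0.07859029506926436
```

View pics/w1z.png

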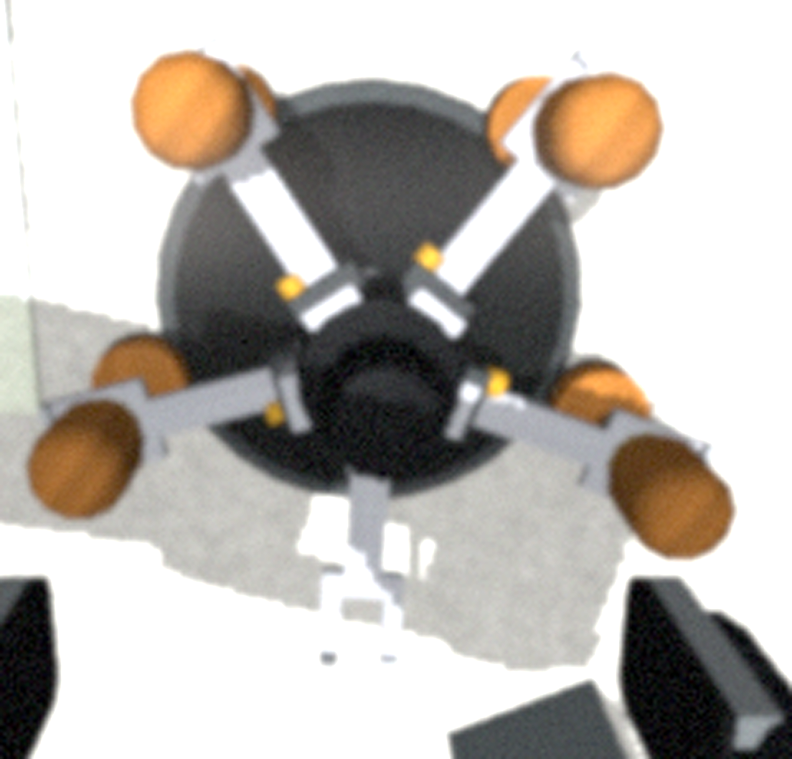

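```bash
python3 - <<'E'
from h import *
np.set_printoptions(precision=4,suppress=True)
W=load('w1');T=load('top0')
for q in [(369,80),(369,495),(160,288),(578,288)]: print('foot',q,onz(W,160+q[0]/3.3,70+q[1]/3.3,.010))
for a in [(.5645,-.058,.012),(.5645,-.0605,.156),(.5645,-.1425,0.01),(.5645,.0245,.012),(.564,-.145,.1),(.455,-.3125,.1),(.6454,-.089,.142),(.48,-.0836,.142)]:
  p=proj(W,a); print(a,p,(p-[160,70])*3.3)
E
```

```text
foot (369, 80) [0.5644 0.0222 0.01  ]
foot (369, 495) [ 0.5677 -0.1369  0.01  ]
foot (160, 288) [ 0.4869 -0.0533  0.01  ]
foot (578, 288) [ 0.6449 -0.0516  0.01  ]
(0.5645, -0.058, 0.012) [270.6215 161.9801] [365.051  303.5343]
(0.5645, -0.0605, 0.156) [275.2993 201.7775] [380.4877 434.8659]
(0.5645, -0.1425, 0.01) [269.38   223.8801] [360.954  507.8042]
(0.5645, 0.0245, 0.012) [271.9736  92.0881] [369.5128  72.8909]
(0.564, -0.145, 0.1) [270.7168 260.4475] [365.3656 628.4767]
(0.455, -0.3125, 0.1) [178.5318 381.419 ] [  61.1549 1027.6828]
(0.6454, -0.089, 0.142) [368.4851 228.9193] [688.0007 524.4336]
(0.48, -0.0836, 0.142) [174.402  221.0425] [ 47.5266 498.4403]
```

Call:
step_arm --increments "0.4 -0.1 0.9 0 0 0.15; 0 0 0.9 0 0 0; 0 0 0.9 0 0 0; 0 0 0.9 0 0 0; 0 0 0.8 0 0 0; 0 0 0 0 0 0; 0 0 0 0 0 0; 0 0 0 0 0 0"

```text
t: 3.28
tool_pos: [0.5656, -0.0608, 0.1227]
tool_rot: [3.141, -0.01, 0.003]
contact_force: [-0.5, -0.2, 0.4]
opening: 0.0856
```

```bash
python3 - <<'E'
from h import *
W=grab('wrist','w2'); S=grab('scene','s2');print(ctrl.get_obs()['tool_pos'])
a=cv2.resize(S['pixels'][130:290,170:370,::-1],None,fx=4,fy=3.7,interpolation=2); cv2.imwrite('pics/s2z.png',np.clip(a*1.5,0,255).astype(np.uint8))
E
```

```text
[ 0.5662302  -0.06061284  0.1235531 ]
```

View pics/w2.png

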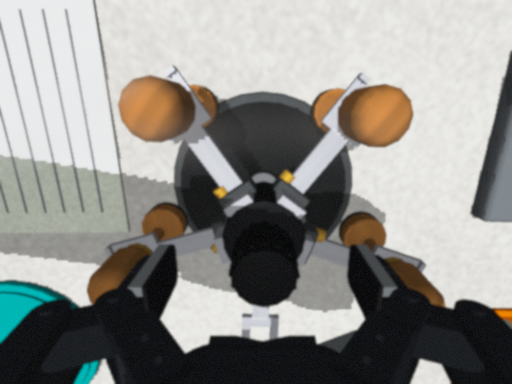

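View pics/s2z.png

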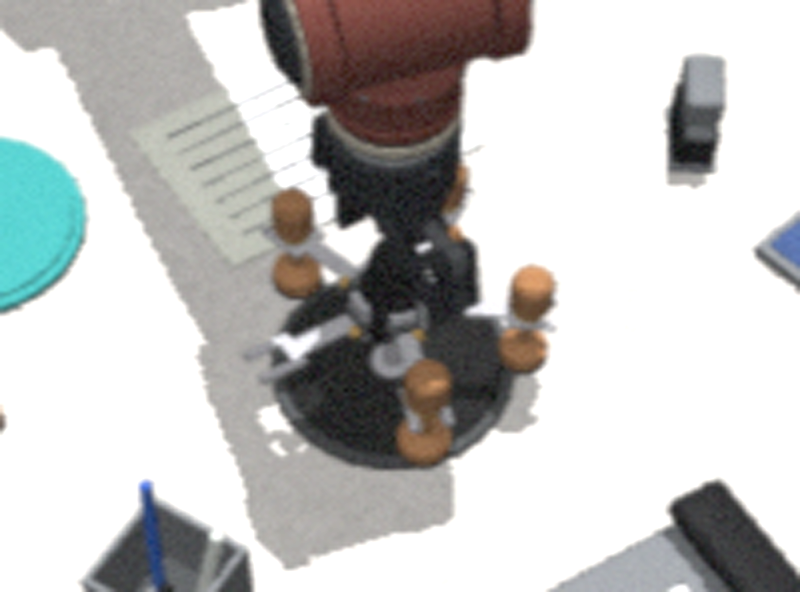

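Call:
step_arm --increments "0.02 0 0 0 0 0; 0 0 0 0 0 0; 0 0 0 0 0 0; 0 0 0 0 0 0; 0 0 0 0 0 0; 0 0 0 0 0 0; 0 0 0 0 0 0; 0 0 0 0 0 0" --fingers -1 --newtons 40

```text
t: 4.05
tool_pos: [0.5663, -0.06, 0.1218]
tool_rot: [3.142, -0.008, 0.003]
contact_force: [4.0, 0.1, 1.3]
opening: 0.0289
```

Call:
step_arm --increments "-0.04 0 0 0 0 0.3; 0 0 0 0 0 0.6; 0 0 0 0 0 0.7; 0 0 0 0 0 0.7; 0 0 0 0 0 0.7; 0 0 0 0 0 0.7; 0 0 0 0 0 0.7; 0 0 0 0 0 0.7; 0 0 0 0 0 0.7; 0 0 0 0 0 0.7; 0 0 0 0 0 0.7; 0 0 0 0 0 0.3"

```text
t: 5.05
tool_pos: [0.5656, -0.0597, 0.1218]
tool_rot: [-2.918, 1.161, -0.004]
contact_force: [3.9, 2.0, -0.5]
opening: 0.0292
```

Turned 0.75 rad so far; 0.79 to go.

Call:
step_arm --increments "0 0 0 0 0 0.7; 0 0 0 0 0 0.7; 0 0 0 0 0 0.7; 0 0 0 0 0 0.7; 0 0 0 0 0 0.7; 0 0 0 0 0 0.7; 0 0 0 0 0 0.7; 0 0 0 0 0 0.7; 0 0 0 0 0 0.7; 0 0 0 0 0 0.7; 0 0 0 0 0 0.7; 0 0 0 0 0 0.2"

```text
t: 6.05
tool_pos: [0.5653, -0.059, 0.1218]
tool_rot: [-2.246, 2.193, -0.0]
contact_force: [4.1, 4.9, 1.6]
opening: 0.0289
```

```bash
python3 - <<'E'
from h import *
np.set_printoptions(precision=4,suppress=True)
S=grab('scene','s3');W=grab('wrist','w3');o=ctrl.get_obs();print(o['tool_pos'],o['tool_rot'],o['contact_force'])
M=R.from_rotvec(o['tool_rot']).as_matrix();print('yaw',np.arctan2(M[1,0],M[0,0]))
a=cv2.resize(S['pixels'][130:290,170:370,::-1],None,fx=4,fy=3.7,interpolation=2); cv2.imwrite('pics/s3z.png',np.clip(a*1.5,0,255).astype(np.uint8))
E
```

```text
[ 0.5653 -0.059   0.1218] [-2.248   2.1911 -0.0002] [2.2796 4.4987 1.1682]
yaw -1.545145814199606
```

View pics/w3.png

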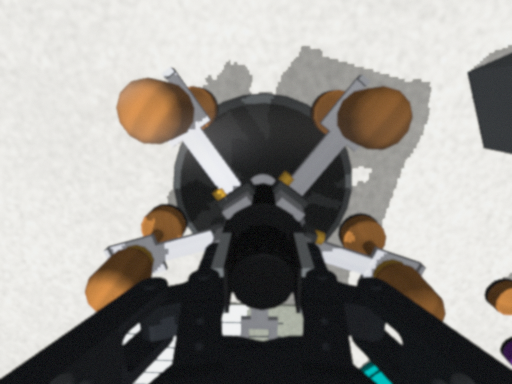

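View pics/s3z.png

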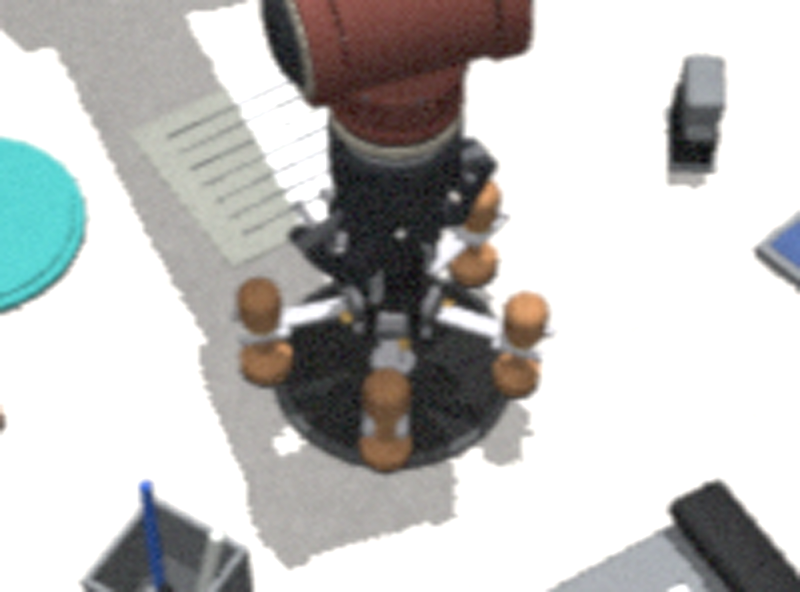

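Call:
step_arm --increments "0 0 0 0 0 0; 0 0 0 0 0 0; 0 0 0 0 0 0; 0 0 0 0 0 0; 0 0 0 0 0 0; 0 0 -0.8 0 0 0; 0 0 -1 0 0 0; 0 0 -1 0 0 0; 0 0 -1 0 0 0; 0 0 -0.6 0 0 0; 0 0 0 0 0 0; 0 0 0 0 0 0" --fingers 1

```text
t: 7.15
tool_pos: [0.5649, -0.0602, 0.2321]
tool_rot: [-2.249, 2.192, -0.003]
contact_force: [-0.6, -0.0, -0.6]
opening: 0.0854
```

```bash
python3 - <<'E'
from h import *
np.set_printoptions(precision=4,suppress=True)
W=grab('wrist','w4');S=grab('scene','s4');o=ctrl.get_obs();print(o['tool_pos'],o['opening'],o['contact_force'],W['eye'])
a=cv2.resize(W['pixels'][70:300,160:400,::-1],None,fx=3.3,fy=3.3,interpolation=cv2.INTER_CUBIC); cv2.imwrite('pics/w4z.png',np.clip(a.astype(float)*1.6,0,255).astype(np.uint8))
a=cv2.resize(S['pixels'][130:290,170:370,::-1],None,fx=4,fy=3.7,interpolation=2); cv2.imwrite('pics/s4z.png',np.clip(a*1.5,0,255).astype(np.uint8))
E
```

```text
[ 0.5636 -0.0598  0.2294] 0.08486075204756496 [ 0.5545  1.0928 -0.4793] [ 0.64   -0.0578  0.3733]
```

View pics/w4z.png

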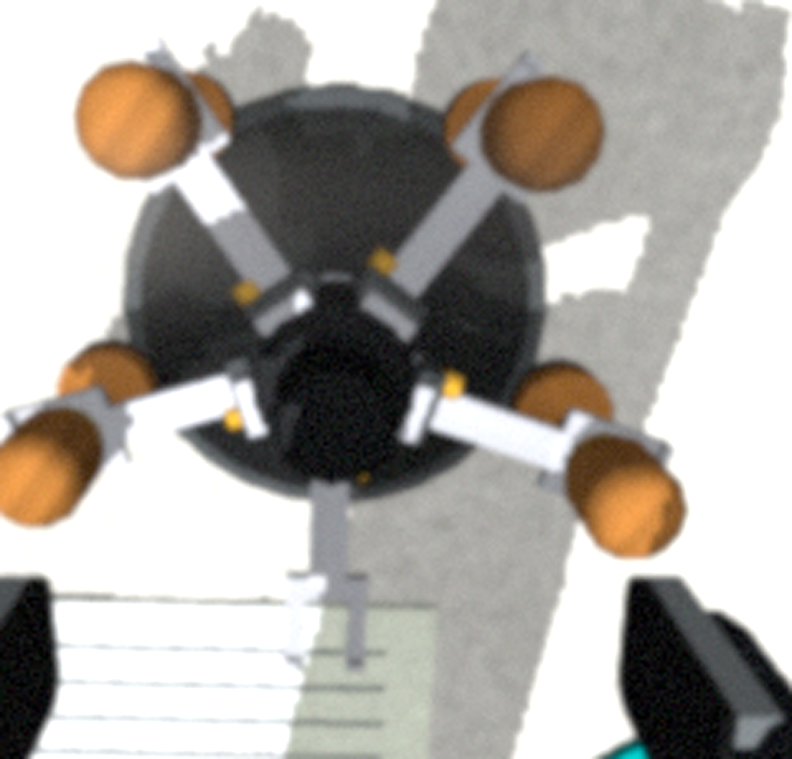

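View pics/s4z.png

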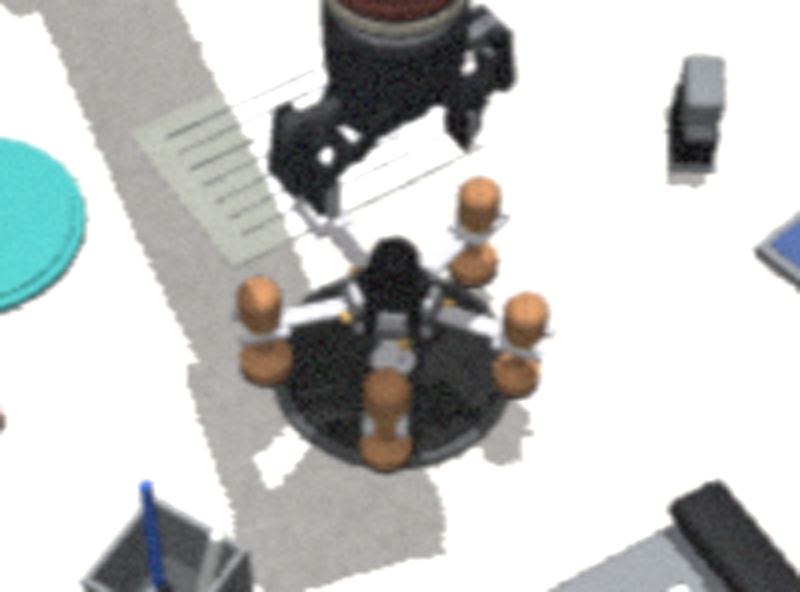

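```bash
python3 - <<'E'
from h import *
np.set_printoptions(precision=4,suppress=True)
W=load('w4');px=lambda a,b:(160+a/3.3,70+b/3.3)
l=onz(W,*px(128,290),.012);r=onz(W,*px(545,290),.012);print('foot y',(l+r)/2)
print('foot x',onz(W,*px(337,86),.012),onz(W,*px(337,498),.0))
for z in (.09,.1,.11):
  print(z,onz(W,*px(292,660),z+.003),onz(W,*px(356,666),z+.003),'slot',onz(W,*px(329,606),z),'armroot',onz(W,*px(332,485),z),'arm width',onz(W,*px(289,580),z)-onz(W,*px(367,580),z))
ax=np.array([.565,-.0595])
hh=[]
for q in [(137,112),(545,130),(33,478),(635,510)]: hh.append(onz(W,*px(*q),.139))
for h in hh: d=h[:2]-ax; print(h,np.degrees(np.arctan2(d[1],d[0])),np.hypot(*d))
E
```

```text
foot y [ 0.5727 -0.0593  0.012 ]
foot x [ 0.6459 -0.0577  0.012 ] [ 0.4828 -0.0617  0.    ]
0.09 [ 0.4637 -0.0473  0.093 ] [ 0.462  -0.0685  0.093 ] slot [ 0.4824 -0.0591  0.09  ] armroot [ 0.5251 -0.0591  0.09  ] arm width [-0.0006  0.0254  0.    ]
0.1 [ 0.47   -0.0477  0.103 ] [ 0.4683 -0.0681  0.103 ] slot [ 0.4879 -0.0591  0.1   ] armroot [ 0.5292 -0.059   0.1   ] arm width [-0.0006  0.0245  0.    ]
0.11 [ 0.4763 -0.048   0.113 ] [ 0.4747 -0.0678  0.113 ] slot [ 0.4935 -0.059   0.11  ] armroot [ 0.5332 -0.059   0.11  ] arm width [-0.0006  0.0236  0.    ]
[ 0.6369 -0.0115  0.139 ] 33.735889916914566 0.08648892077689073
[ 0.6352 -0.1065  0.139 ] -33.78205089839737 0.08451726686533557
[0.545  0.0189 0.139 ] 104.30098851392796 0.0809057300470843
[ 0.5399 -0.1386  0.139 ] -107.61565180313833 0.08303007558815512
```

Call:
step_arm --increments "0.9 0.42 0 0 0 0; 0.9 0.42 0 0 0 0; 0.9 0.42 0 0 0 0; 0.9 0.42 0 0 0 0; 0.9 0.42 0 0 0 0; 0.9 0.42 0 0 0 0; 0.9 0.42 0 0 0 0; 0.9 0.42 0 0 0 0; 0.9 0.42 0 0 0 0; 0.9 0.42 0.6 0 0 0; 0.95 0.42 0.6 0 0 0; 0 0 0 0 0 0.26"

```text
t: 8.25
tool_pos: [0.4517, -0.313, 0.1954]
tool_rot: [2.215, -2.225, -0.013]
contact_force: [-0.5, 0.5, -0.6]
opening: 0.0853
```

Call:
step_arm --increments "0 0 0 0 0 0; 0 0 0 0 0 0"

```text
t: 8.42
tool_pos: [0.4548, -0.3111, 0.1994]
tool_rot: [-2.221, 2.222, 0.005]
contact_force: [0.2, -0.5, -0.7]
opening: 0.0854
```

```bash
python3 - <<'E'
from h import *
np.set_printoptions(precision=4,suppress=True)
W=grab('wrist','w5');T=grab('top','t5');o=ctrl.get_obs();print(o['tool_pos'],o['tool_rot'],o['opening'],o['contact_force'],W['eye'])
h=cv2.cvtColor(W['pixels'],cv2.COLOR_RGB2HSV);m=cv2.inRange(h,(3,100,30),(18,255,255));n,l,s,c=cv2.connectedComponentsWithStats(m)
for i in range(1,n):
  if s[i,4]>50: print(s[i],c[i])
E
```

```text
[ 0.4556 -0.311   0.2009] [-2.2225  2.2202  0.0011] 0.08521078333751986 [0.4301 0.998  0.2138] [ 0.5304 -0.3111  0.3404]
[ 440   29   72  265 2899] [465.3156 127.0766]
[   0   65   94   45 2807] [41.8639 89.0452]
[ 250  155   30   50 1204] [264.1678 179.662 ]
```

View pics/w5.png

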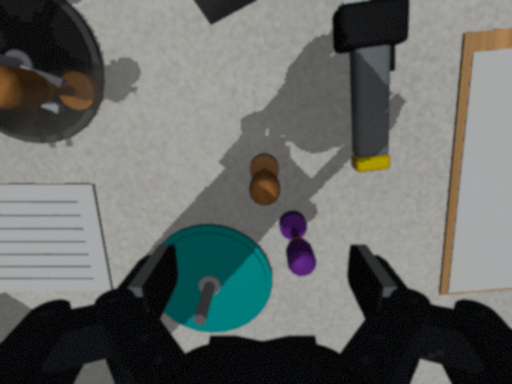

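View pics/t5.png

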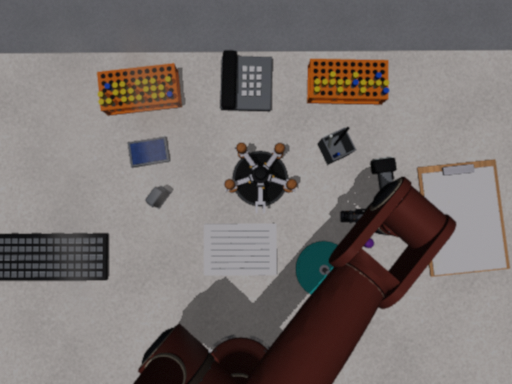

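```bash
python3 - <<'E'
from h import *
np.set_printoptions(precision=4,suppress=True)
W=load('w5');T=load('t5')
print(onz(W,264,167,.012),onz(W,265.2,189,.100),onz(W,264.5,186,.09))
h=cv2.cvtColor(T['pixels'],cv2.COLOR_RGB2HSV);m=cv2.inRange(h,(3,100,40),(18,255,255));m[:130]=0;m[:,300:]=0;n,l,s,c=cv2.connectedComponentsWithStats(m)
for i in range(1,n):
  if s[i,4]>30:
    p=onz(T,*c[i],.130);d=p[:2]-[.5645,-.0600];print(s[i],p,np.degrees(np.arctan2(d[1],d[0])),np.hypot(*d))
a=cv2.resize(T['pixels'][130:220,210:310,::-1],None,fx=6,fy=6,interpolation=2);cv2.imwrite('pics/t5z.png',np.clip(a*1.5,0,255).astype(np.uint8))
E
```

```text
[ 0.4573 -0.3123  0.012 ] [ 0.4577 -0.313   0.1   ] [ 0.4574 -0.3125  0.09  ]
[237 143   9  10  78] [ 0.6341 -0.0085  0.13  ] 36.46765989998107 0.08656563329787352
[275 143  10  12  80] [ 0.6322 -0.1091  0.13  ] -35.96131417269269 0.083670873414852
[283 179  14  13  97] [ 0.5351 -0.1371  0.13  ] -110.85198345573139 0.0825243349041988
[225 180  12  12  94] [0.5353 0.0203 0.13  ] 109.96187807165511 0.08540303580414664
[259 332  41  52 936] [ 0.0737 -0.1208  0.13  ] -172.94043136013858 0.4945286617259845
[227 341  37  16 158] [ 0.1223 -0.0233  0.13  ] 175.25716427278292 0.44367513543713116
[139 350  24  23  59] [0.0842 0.2307 0.13  ] 148.82027906515435 0.5614040280663999
```

View pics/t5z.png

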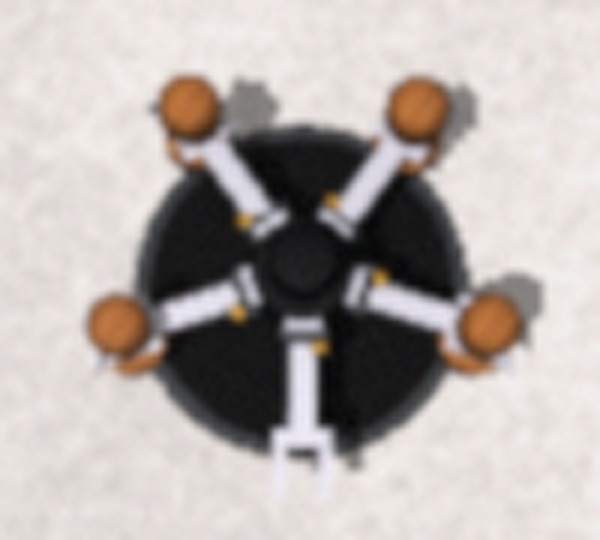

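Call:
step_arm --increments "0.06 -0.06 0.8 0 0 0; 0 0 0.9 0 0 0; 0 0 0.9 0 0 0; 0 0 0.9 0 0 0; 0 0 0.9 0 0 0; 0 0 0.6 0 0 0; 0 0 0.4 0 0 0; 0 0 0 0 0 0; 0 0 0 0 0 0; 0 0 0 0 0 0"

```text
t: 9.35
tool_pos: [0.458, -0.3136, 0.0679]
tool_rot: [-2.222, 2.221, -0.004]
contact_force: [0.4, -0.0, 0.1]
opening: 0.0858
```

```bash
python3 - <<'E'
from h import *
W=grab('wrist','w6');print(ctrl.get_obs()['tool_pos'])
E
```

```text
[ 0.45810058 -0.31384312  0.06813471]
```

View pics/w6.png

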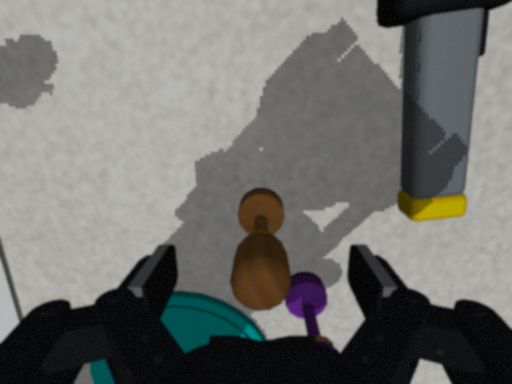

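```bash
python3 - <<'E'
from h import *
W=load('w6')
for x in (.453,.457,.461): print(x,proj(W,(x,-.3125,.104)),proj(W,(x,-.3125,.097)),proj(W,(x-.014,-.3125,.097)),proj(W,(x+.017,-.3125,.0)))
E
```

```text
0.453 [260.68046227 299.19782914] [260.73356212 289.08783576] [260.79464555 315.12972999] [261.10591657 189.92755037]
0.457 [260.660794   291.12779795] [260.71539277 281.3416388 ] [260.77757911 307.85373997] [261.09710244 184.7648023 ]
0.461 [260.64074343 282.90090637] [260.69688864 273.45271132] [260.76020803 300.44787136] [261.08819174 179.54549642]
```

Call:
step_arm --increments "-0.04 0.1 0.08 0 0 0; 0 0 0 0 0 0; 0 0 0 0 0 0; 0 0 0 0 0 0; 0 0 0 0 0 0; 0 0 0 0 0 0; 0 0 0 0 0 0; 0 0 0 0 0 0; 0 0 0 0 0 0" --fingers -1 --newtons 40

```text
t: 10.15
tool_pos: [0.4547, -0.3124, 0.0646]
tool_rot: [2.221, -2.222, 0.001]
contact_force: [0.2, 0.4, 2.0]
opening: 0.0271
```

Call:
step_arm --increments "0 0 -0.3 0 0 0; 0 0 -0.6 0 0 0; 0 0 -0.8 0 0 0; 0 0 -0.8 0 0 0; 0 0 -0.7 0 0 0; 0 0 0 0 0 0; 0 0 0 0 0 0"

```text
t: 10.73
tool_pos: [0.455, -0.3124, 0.1453]
tool_rot: [-2.221, 2.221, -0.003]
contact_force: [-1.0, -0.4, -0.5]
opening: 0.0271
```

```bash
python3 - <<'E'
from h import *
W=grab('wrist','w7');S=grab('scene','s7');o=ctrl.get_obs();print(o['tool_pos'],o['contact_force'],o['opening'])
E
```

```text
[ 0.45379291 -0.31140752  0.14277387] [ 0.6809687  -0.82106815 -0.432494  ] 0.02691923596297753
```

View pics/w7.png

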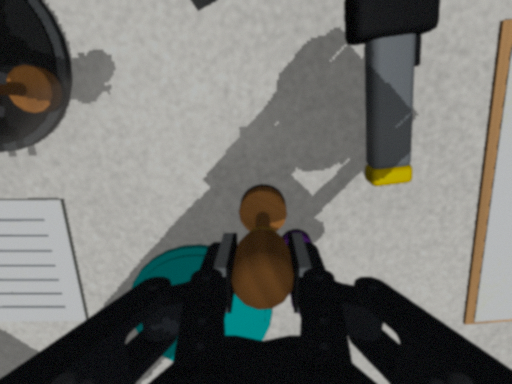

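View pics/s7.png

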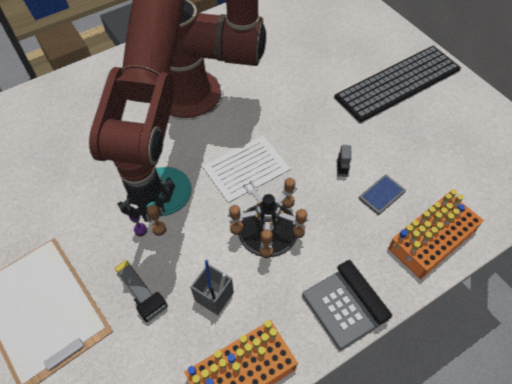

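Call:
step_arm --increments "-0.5 0.18 0 0 0 0; -0.9 0.18 0 0 0 0; -0.9 0.18 0 0 0 0; -0.9 0.18 0 0 0 0; -0.9 0.18 0 0 0 0; -0.9 0.18 0 0 0 0; -0.9 0.18 0 0 0 0; -0.9 0.18 0 0 0 0; -0.9 0.18 0 0 0 0; -0.9 0.18 0 0 0 0; -0.9 0.18 0 0 0 0; -0.62 0.18 0 0 0 0"

```text
t: 11.83
tool_pos: [0.399, -0.0571, 0.1422]
tool_rot: [2.221, -2.22, -0.006]
contact_force: [1.0, -1.0, -1.5]
opening: 0.0269
```

Call:
step_arm --increments "0 0 0 0 0 0; 0 0 0.5 0 0 0; 0 0 0.46 0 0 0; 0 0 0 0 0 0; 0 0 0 0 0 0; 0 0 0 0 0 0"

```text
t: 12.33
tool_pos: [0.4004, -0.0595, 0.12]
tool_rot: [2.22, -2.222, -0.001]
contact_force: [0.3, 0.2, -1.6]
opening: 0.027
```

```bash
python3 - <<'E'
from h import *
W=grab('wrist','w8');S=grab('scene','s8');o=ctrl.get_obs();print(o['tool_pos'],o['tool_rot'],o['contact_force'],o['opening'])
S=S['pixels'][130:290,170:370,::-1];a=cv2.resize(S,None,fx=4,fy=3.7,interpolation=2); cv2.imwrite('pics/s8z.png',np.clip(a*1.5,0,255).astype(np.uint8))
E
```

```text
[ 0.40087694 -0.0594988   0.12070762] [-2.22044612e+00  2.22216957e+00 -7.23293595e-04] [ 0.19625965 -0.31571892 -1.47266248] 0.02647527029580707
```

View pics/w8.png

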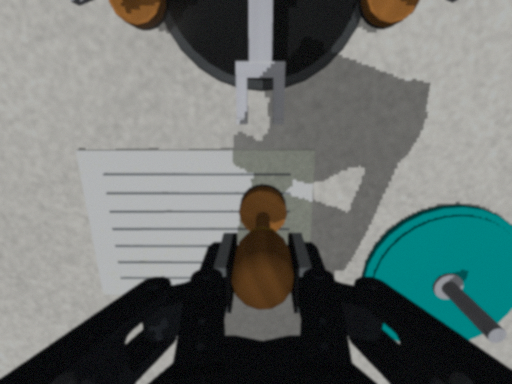

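View pics/s8z.png

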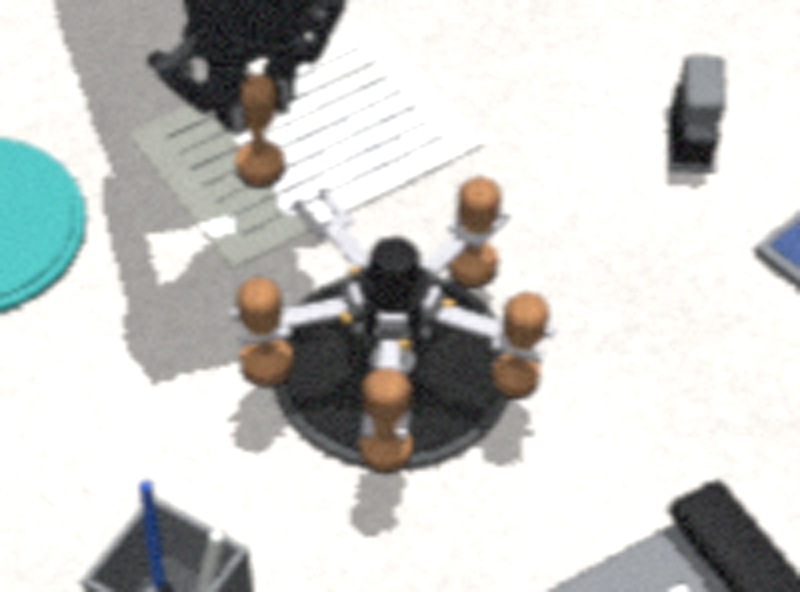

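```bash
python3 - <<'E'
from h import *
W=load('w8')
a=cv2.resize(W['pixels'][30:230,200:330,::-1],None,fx=3,fy=3,interpolation=2);cv2.imwrite('pics/w8z.png',np.clip(a*1.5,0,255).astype(np.uint8))
np.set_printoptions(precision=4,suppress=True)
for z in (.088,.092,.096): print(z,onz(W,261,79,z),onz(W,260.5,122,z+.003),onz(W,235,65,z),onz(W,286,65,z),onz(W,263,200,.08))
E
```

```text
0.088 [ 0.4872 -0.0585  0.088 ] [ 0.4642 -0.0582  0.091 ] [ 0.4943 -0.0444  0.088 ] [ 0.4943 -0.0722  0.088 ] [ 0.4138 -0.0596  0.08  ]
0.092 [ 0.4869 -0.0585  0.092 ] [ 0.4645 -0.0582  0.095 ] [ 0.4939 -0.0447  0.092 ] [ 0.4939 -0.0719  0.092 ] [ 0.4138 -0.0596  0.08  ]
0.096 [ 0.4867 -0.0586  0.096 ] [ 0.4648 -0.0582  0.099 ] [ 0.4935 -0.0451  0.096 ] [ 0.4934 -0.0716  0.096 ] [ 0.4138 -0.0596  0.08  ]
```

View pics/w8z.png

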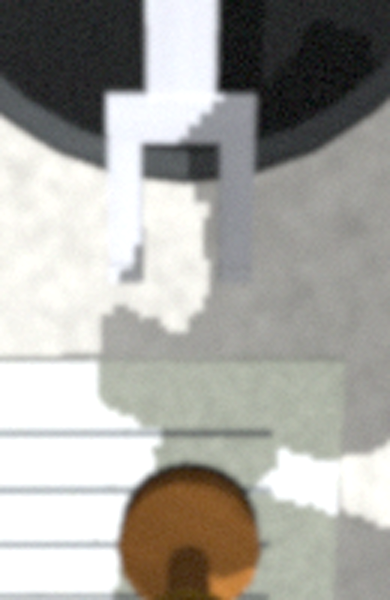

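Call:
step_arm --increments "-0.05 -0.4 0 0 0 0; 0 -0.5 0 0 0 0; 0 -0.5 0 0 0 0; 0 -0.5 0 0 0 0; 0 0 0 0 0 0; 0 0 0 0 0 0"

```text
t: 12.93
tool_pos: [0.4484, -0.0581, 0.1207]
tool_rot: [2.221, -2.221, 0.0]
contact_force: [0.4, -0.7, -0.1]
opening: 0.027
```

```bash
python3 - <<'E'
from h import *
W=grab('wrist','w9');o=ctrl.get_obs();print(o['tool_pos'],o['tool_rot'],o['contact_force'],o['opening'])
a=cv2.resize(W['pixels'][80:330,180:350,::-1],None,fx=2.4,fy=2.4,interpolation=2);cv2.imwrite('pics/w9z.png',np.clip(a*1.5,0,255).astype(np.uint8))
E
```

```text
[ 0.44790969 -0.05794201  0.12048256] [ 2.22106455e+00 -2.22148886e+00 -3.38771787e-04] [ 0.29702255 -0.91035128 -0.92734766] 0.02709059177449161
```

View pics/w9z.png

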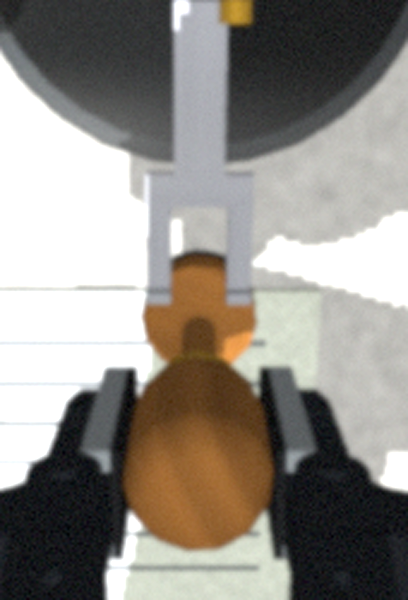

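Call:
step_arm --increments "0 -0.3 0 0 0 0; 0 -0.35 0 0 0 0; 0 -0.35 0 0 0 0; 0 -0.25 0 0 0 0; 0 0 0 0 0 0; 0 0 0 0 0 0; 0 0 0 0 0 0"

```text
t: 13.57
tool_pos: [0.4792, -0.0578, 0.1201]
tool_rot: [2.221, -2.221, -0.001]
contact_force: [0.6, -0.3, -1.1]
opening: 0.0267
```

```bash
python3 - <<'E'
from h import *
W=grab('wrist','w10');S=grab('scene','s10');o=ctrl.get_obs();print(o['tool_pos'],o['contact_force'],o['opening'])
a=cv2.resize(W['pixels'][80:330,180:350,::-1],None,fx=2.4,fy=2.4,interpolation=2)
b=cv2.resize(S['pixels'][150:250,220:320,::-1],None,fx=4,fy=4,interpolation=2)
o=np.zeros((600,810,3),np.uint8);o[:,:408]=a[:600];o[:400,408:808]=b;cv2.imwrite('pics/w10z.png',np.clip(o[:,:800]*1.4,0,255).astype(np.uint8))
E
```

```text
[ 0.47900369 -0.05778591  0.12009925] [-0.58372613 -0.12521312 -0.57740219] 0.027242600256946452
```

View pics/w10z.png

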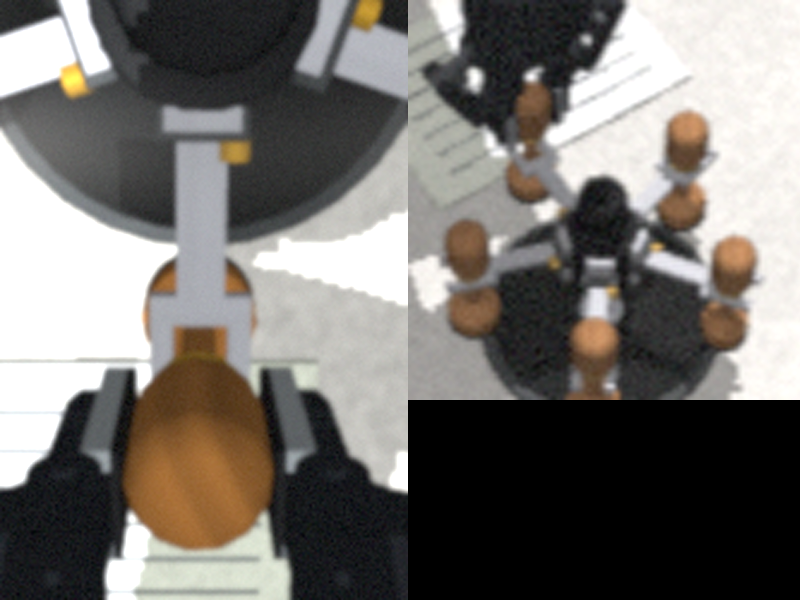

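Call:
step_arm --increments "0 0 0.1 0 0 0; 0 0 0.1 0 0 0; 0 0 0 0 0 0; 0 0 0 0 0 0; 0 0 0 0 0 0"

```text
t: 14.08
tool_pos: [0.4792, -0.0578, 0.1152]
tool_rot: [2.221, -2.222, -0.0]
contact_force: [-0.5, -0.6, 0.2]
opening: 0.0269
```

Call:
step_arm --increments "0 0 0.04 0 0 0; 0 0 0.04 0 0 0; 0 0 0 0 0 0; 0 0 0 0 0 0"

```text
t: 14.42
tool_pos: [0.4793, -0.0578, 0.1132]
tool_rot: [2.221, -2.222, -0.0]
contact_force: [-0.6, -0.5, -0.9]
opening: 0.0271
```

Call:
step_arm --increments "0 0 0.04 0 0 0; 0 0 0.02 0 0 0; 0 0 0 0 0 0; 0 0 0 0 0 0"

```text
t: 14.75
tool_pos: [0.4793, -0.0578, 0.1117]
tool_rot: [2.221, -2.222, -0.0]
contact_force: [0.9, -0.7, -1.0]
opening: 0.0267
```

Call:
step_arm --increments "0 0 0.03 0 0 0; 0 0 0.03 0 0 0; 0 0 0 0 0 0; 0 0 0 0 0 0"

```text
t: 15.08
tool_pos: [0.4792, -0.0578, 0.1102]
tool_rot: [2.221, -2.222, -0.0]
contact_force: [-1.0, -0.1, -1.5]
opening: 0.0269
```

Call:
step_arm --increments "0 0 0.02 0 0 0; 0 0 0.02 0 0 0; 0 0 0 0 0 0; 0 0 0 0 0 0"

```text
t: 15.42
tool_pos: [0.4793, -0.0578, 0.1092]
tool_rot: [2.221, -2.222, -0.0]
contact_force: [0.7, -0.3, -0.6]
opening: 0.0268
```

Call:
step_arm --increments "0 0 0.03 0 0 0; 0 0 0.03 0 0 0; 0 0 0 0 0 0; 0 0 0 0 0 0"

```text
t: 15.75
tool_pos: [0.4793, -0.0578, 0.1077]
tool_rot: [2.221, -2.222, -0.0]
contact_force: [-0.9, -0.3, -0.2]
opening: 0.0268
```

Call:
step_arm --increments "0 0 0.02 0 0 0; 0 0 0.02 0 0 0; 0 0 0 0 0 0; 0 0 0 0 0 0"

```text
t: 16.08
tool_pos: [0.4793, -0.0578, 0.1068]
tool_rot: [2.221, -2.222, -0.0]
contact_force: [0.9, 0.3, -0.4]
opening: 0.0273
```

Call:
step_arm --increments "0 0 0.03 0 0 0; 0 0 0.03 0 0 0; 0 0 0 0 0 0; 0 0 0 0 0 0"

```text
t: 16.42
tool_pos: [0.4792, -0.0578, 0.1052]
tool_rot: [2.221, -2.222, -0.0]
contact_force: [0.2, -0.2, -0.4]
opening: 0.0268
```

Call:
step_arm --increments "0 0 0.02 0 0 0; 0 0 0.02 0 0 0; 0 0 0 0 0 0; 0 0 0 0 0 0"

```text
t: 16.75
tool_pos: [0.4793, -0.0578, 0.1043]
tool_rot: [2.221, -2.222, -0.0]
contact_force: [-0.2, 0.0, -0.6]
opening: 0.027
```

```bash
python3 - <<'E'
from h import *
W=grab('wrist','w11');S=grab('scene','s11');o=ctrl.get_obs();print(o['tool_pos'],o['contact_force'],o['opening'])
a=cv2.resize(W['pixels'][80:330,180:350,::-1],None,fx=2.4,fy=2.4,interpolation=2)
b=cv2.resize(S['pixels'][150:250,220:320,::-1],None,fx=4,fy=4,interpolation=2)
o=np.zeros((600,810,3),np.uint8);o[:,:408]=a[:600];o[:400,408:808]=b;cv2.imwrite('pics/w11z.png',np.clip(o[:,:800]*1.4,0,255).astype(np.uint8))
E
```

```text
[ 0.47931296 -0.05785504  0.10431132] [-0.43192007 -0.07457047 -0.95596516] 0.027081454954171115
```

View pics/w11z.png

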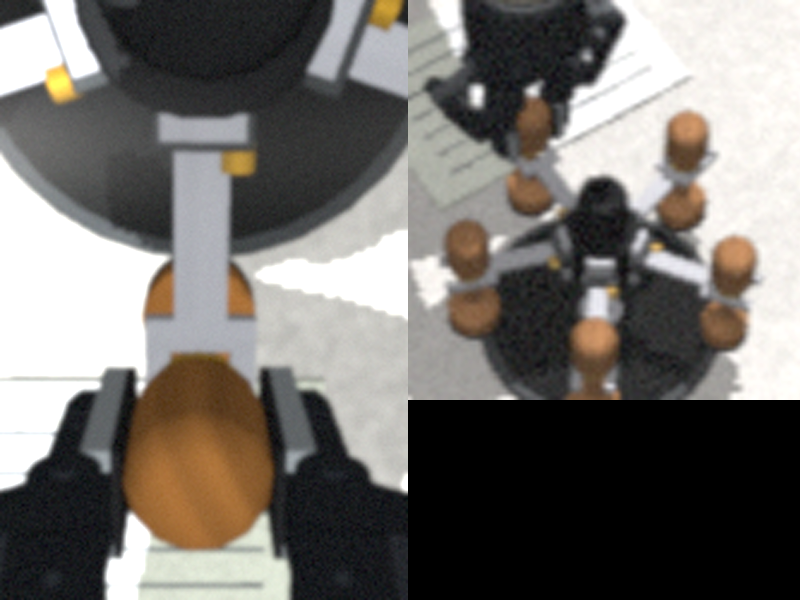

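Call:
step_arm --increments "0 0 0.03 0 0 0; 0 0 0.03 0 0 0; 0 0 0 0 0 0; 0 0 0 0 0 0"

```text
t: 17.18
tool_pos: [0.4792, -0.0578, 0.1027]
tool_rot: [2.221, -2.222, -0.0]
contact_force: [0.9, 0.3, -0.8]
opening: 0.0269
```

Call:
step_arm --increments "0 0 0.02 0 0 0; 0 0 0.02 0 0 0; 0 0 0 0 0 0; 0 0 0 0 0 0"

```text
t: 17.52
tool_pos: [0.4793, -0.0578, 0.1017]
tool_rot: [2.221, -2.222, -0.0]
contact_force: [0.4, 0.3, -1.6]
opening: 0.0266
```

Call:
step_arm --increments "0 0 0.02 0 0 0; 0 0 0.02 0 0 0; 0 0 0 0 0 0; 0 0 0 0 0 0"

```text
t: 17.85
tool_pos: [0.4793, -0.0578, 0.1008]
tool_rot: [2.221, -2.222, -0.0]
contact_force: [-0.2, -0.0, -0.8]
opening: 0.0269
```

Call:
step_arm --increments "0 0 0.02 0 0 0; 0 0 0.02 0 0 0; 0 0 0 0 0 0; 0 0 0 0 0 0"

```text
t: 18.18
tool_pos: [0.4793, -0.0578, 0.0997]
tool_rot: [2.221, -2.222, -0.0]
contact_force: [0.2, 0.4, -0.7]
opening: 0.027
```

Call:
step_arm --increments "0 0 0.02 0 0 0; 0 0 0.02 0 0 0; 0 0 0 0 0 0; 0 0 0 0 0 0"

```text
t: 18.52
tool_pos: [0.4793, -0.0578, 0.0988]
tool_rot: [-2.221, 2.222, 0.0]
contact_force: [-0.1, 0.1, 0.4]
opening: 0.0271
```

Call:
step_arm --increments "0 0 0.02 0 0 0; 0 0 0.02 0 0 0; 0 0 0 0 0 0; 0 0 0 0 0 0"

```text
t: 18.85
tool_pos: [0.4794, -0.0579, 0.0981]
tool_rot: [-2.221, 2.222, -0.0]
contact_force: [-0.9, -0.8, 1.2]
opening: 0.027
```

Call:
step_arm --increments "0 0 0 0 0 0"

```text
t: 18.93
tool_pos: [0.4794, -0.0579, 0.098]
tool_rot: [-2.221, 2.222, -0.0]
contact_force: [-0.9, -0.5, 0.9]
opening: 0.0272
```

Call:
step_arm --increments "0 0 0 0 0 0"

```text
t: 19.02
tool_pos: [0.4794, -0.0579, 0.098]
tool_rot: [-2.221, 2.222, -0.0]
contact_force: [-0.6, 0.6, 2.1]
opening: 0.0266
```

```bash
python3 - <<'E'
from h import *
W=grab('wrist','w12');f=ctrl.get_obs()['contact_force'];S=grab('scene','s12');o=ctrl.get_obs();print(f,o['tool_pos'],o['contact_force'],o['wrist_torque'])
a=cv2.resize(W['pixels'][80:330,180:350,::-1],None,fx=2.4,fy=2.4,interpolation=2)
b=cv2.resize(S['pixels'][150:250,220:320,::-1],None,fx=4,fy=4,interpolation=2)
o=np.zeros((600,810,3),np.uint8);o[:,:408]=a[:600];o[:400,408:808]=b;cv2.imwrite('pics/w12z.png',np.clip(o[:,:800]*1.4,0,255).astype(np.uint8))
E
```

```text
[-0.05615114 -0.54990023  1.19002118] [ 0.47939798 -0.05787506  0.09795915] [-0.98249381  1.07591001  1.50098454] [-0.02416785  0.08998211 -0.03950251]
```

View pics/w12z.png

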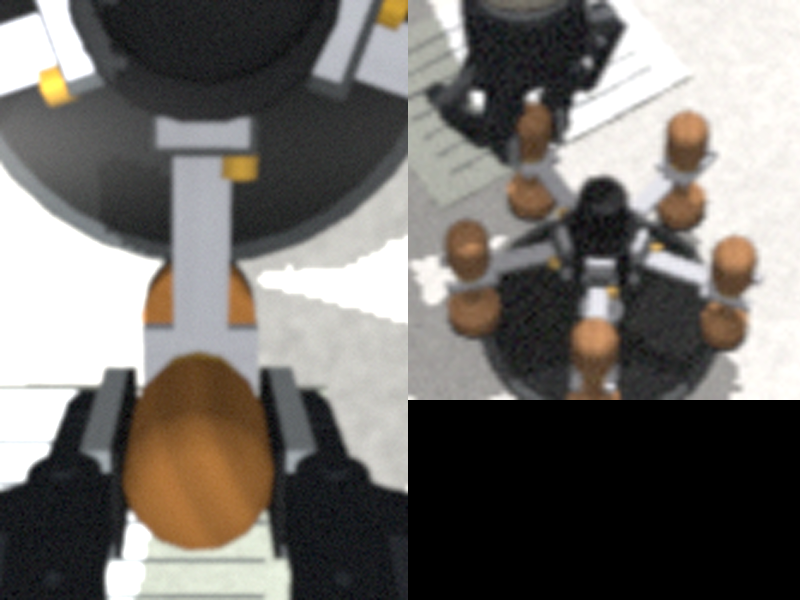

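Call:
step_arm --increments "0 0 0.02 0 0 0; 0 0 0 0 0 0; 0 0 0 0 0 0"

```text
t: 19.37
tool_pos: [0.4794, -0.0579, 0.0975]
tool_rot: [-2.221, 2.222, -0.0]
contact_force: [-1.3, 0.1, 3.0]
opening: 0.0269
```

Call:
step_arm --increments "0 0 0 0 0 0"

```text
t: 19.45
tool_pos: [0.4794, -0.0579, 0.0975]
tool_rot: [-2.221, 2.222, -0.0]
contact_force: [-1.1, -0.1, 2.9]
opening: 0.027
```

Call:
step_arm --increments "0 0 -0.02 0 0 0; 0 0 0 0 0 0; 0 0 0 0 0 0"

```text
t: 19.7
tool_pos: [0.4794, -0.0579, 0.0978]
tool_rot: [-2.221, 2.222, -0.0]
contact_force: [-0.7, -0.4, 2.7]
opening: 0.0272
```

Call:
step_arm --increments "0 0 0 0 0 0; 0 0 0 0 0 0; 0 0 0 0 0 0; 0 0 0 0 0 0; 0 0 0 0 0 0; 0 0 0 0 0 0" --fingers 0.2

```text
t: 20.2
tool_pos: [0.4792, -0.0578, 0.0977]
tool_rot: [2.221, -2.222, -0.0]
contact_force: [0.1, 0.2, -0.0]
opening: 0.0513
```

```bash
python3 - <<'E'
from h import *
W=grab('wrist','w13');f=ctrl.get_obs()['contact_force'];S=grab('scene','s13');o=ctrl.get_obs();print(f,o['tool_pos'],o['contact_force'],o['opening'])
a=cv2.resize(W['pixels'][80:330,180:350,::-1],None,fx=2.4,fy=2.4,interpolation=2)
b=cv2.resize(S['pixels'][150:250,220:320,::-1],None,fx=4,fy=4,interpolation=2)
o=np.zeros((600,810,3),np.uint8);o[:,:408]=a[:600];o[:400,408:808]=b;cv2.imwrite('pics/w13z.png',np.clip(o[:,:800]*1.4,0,255).astype(np.uint8))
E
```

```text
[0.02117945 0.17749088 1.1389392 ] [ 0.47930105 -0.05782687  0.0977714 ] [-0.29557271  0.09702992  0.61643182] 0.05112228944470401
```

View pics/w13z.png

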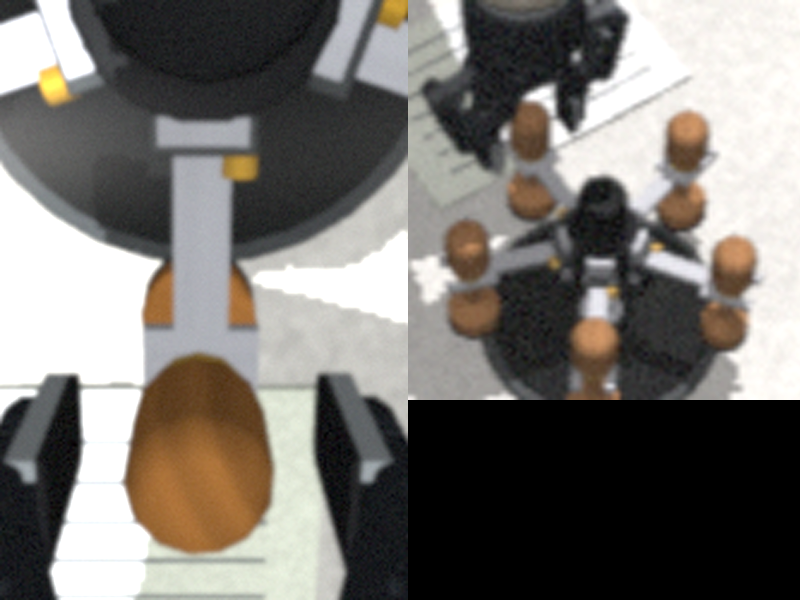

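Call:
step_arm --increments "0 0 -0.3 0 0 0; 0 0 -0.5 0 0 0; 0 0 -0.8 0 0 0; 0 0 -0.9 0 0 0; 0 0 -0.9 0 0 0; 0 0 -0.9 0 0 0; 0 0.5 -0.3 0 0 0; 0 0.8 0 0 0 0; 0 0.8 0 0 0 0; 0 0.5 0 0 0 0; 0 0 0 0 0 0; 0 0 0 0 0 0"

```text
t: 21.3
tool_pos: [0.4146, -0.058, 0.2142]
tool_rot: [-2.22, 2.221, -0.004]
contact_force: [0.6, -0.0, 0.2]
opening: 0.0515
```

```bash
python3 - <<'E'
from h import *
W=grab('wrist','w14');S=grab('scene','s14');T=grab('top','t14');o=ctrl.get_obs();print(o['tool_pos'],o['contact_force'],o['opening'])
a=cv2.resize(W['pixels'][0:300,130:390,::-1],None,fx=1.55,fy=1.55,interpolation=2)[:600,:400]
b=cv2.resize(S['pixels'][140:240,220:320,::-1],None,fx=4,fy=4,interpolation=2)
o=np.zeros((600,800,3),np.uint8);o[:a.shape[0],:a.shape[1]]=a;o[:400,400:800]=b;cv2.imwrite('pics/w14z.png',np.clip(o*1.4,0,255).astype(np.uint8))
E
```

```text
[ 0.41497089 -0.05792429  0.21342139] [ 0.53346372 -0.29336314 -0.33778487] 0.05137997861429903
```

View pics/w14z.png

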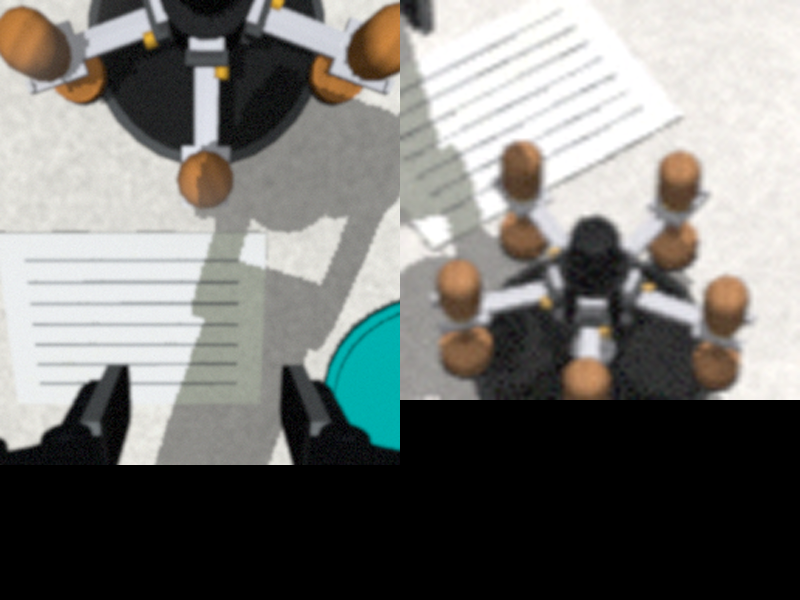

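View pics/t14.png

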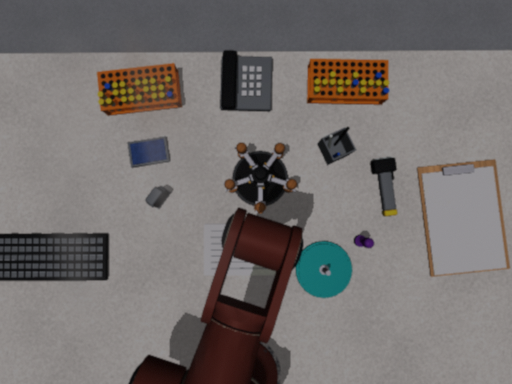

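```bash
python3 - <<'E'
from h import *
np.set_printoptions(precision=4,suppress=True)
W=load('w14');T=load('t14');print(onz(W,130+205/1.55,181/1.55,.13),onz(T,260.5,207.5,.13))
print(ctrl.finish_job())
E
```

```text
[ 0.4788 -0.0577  0.13  ] [ 0.4767 -0.059   0.13  ]
the job is handed in; nothing more can be done
None
```

I turned the tree by its knob about 88° clockwise, seen from above. The empty arm now points to the front of the desk. The hung stamps' angles in the pictures put it within about 1°.

I gripped the stamp by its handle, slid its neck into the fork from outside and lowered it in small steps. First contact came with the collar about 96 mm above the desk. The upward reading rose to 3 N, about 3.7 N of fork load, and I eased off slightly to 2.7 N before letting go. I then raised the gripper straight up and backed away. The job was handed in at about 21 s.

- **Final pictures:** they show the stamp hanging upright, the four other stamps still on their arms, and everything else on the desk where it was.
- **Small disagreement:** the stamp's axis comes out about 86 mm from the turning axis by the wrist camera. The top camera gives about 88 mm, 1 mm outside the 83 to 87 mm band but within its 2 mm calibration error. The tool position at release gives 85 mm.

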